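Uncover the salad bowl and ready the server

TASK

Uncover the salad bowl: take off its wooden lid and hang it on the upright post of the steel stand by the hole in its middle, lying flat on the stand's foot. Then draw the tallest of the three servers up out of the block, turn it from upright to a slant of about 45 degrees and hold it there above the open bowl, the tip of its blade pointing down over the middle of the bowl, a little above the rim and touching nothing. Finish still holding the server like that, with everything else left where it was.

Things in the scene. Friction and masses are not known exactly. Their poses are not given: they have to be found in the camera images.
- bowl: open steel salad bowl, loose, 0.8 kg, 75 mm high, 156 mm across the rim, wall 4 mm, flat foot 70 mm across. Origin: centre of its underside; z up.
- bowl_rim (a point): centre of the bowl's mouth, at rim height (75 mm above the table).
- lid: flat round wooden lid, 168 mm across, 6 mm thick, 0.1 kg, loose on the bowl's rim, with a 40 mm round hole through its middle. Two upright ears on top, centred 55 mm from the middle on the lid's +x and -x sides, each 28 mm wide (lid's x), 14 mm thick (lid's y), 34 mm high above the lid's top: pinch one across its 14 mm. Origin: middle of the hole, at the underside; z up.
- stand: fixed steel lid stand, left or right of the bowl (varies): round foot 100 mm across, 14 mm high, with an upright post of 14 mm diameter in its middle, top tapered. Origin: centre of the underside; z up. A lid lying home has its origin 14 mm above this one.
- post_top (a point): top of the stand's post, on its axis, 85 mm above the table.
- block: fixed dark wooden block on the other side of the bowl, 70 (its x) by 172 (its y) by 90 mm high, with three upright slots in a row along its y, 56 mm apart, the middle one central. Each slot is 14 mm (x) by 43 mm (y), 78 mm deep, its floor 12 mm above the table, and holds one server; which stands where varies. Origin: centre of the underside.
- server: the tallest server: 175 mm long, 0.09 kg, upright in a slot, top 187 mm above the table. Lower 82 mm: flat wooden blade 10 (its x) by 40 mm (its y); above it a straight steel handle 14 (x) by 22 mm (y): pinch across the 14 mm. Origin: tip, middle of the lower end; z from tip to handle. Centre of mass 123 mm from the tip.
- scraper: bystander in the block: shorter server, 135 mm long (top 147 mm above the table), round neck and a T-shaped grip 34 mm wide at the top. Origin: lower end. Stays in its slot.
- fork: bystander in the block: shortest server, 126 mm long (top 138 mm above the table), round neck with a 22 mm ball at the top. Origin: lower end. Stays in its slot.
- mill: bystander: dark wooden pepper mill, 52 mm across, 132 mm high, on the table beyond the bowl. Origin: centre of the underside.
- mug: bystander: white mug, 80 mm across, 90 mm high, beyond the bowl. Origin: centre of the underside.
- jar: bystander: glass jar with steel cap, 64 mm across, 90 mm high, beyond the things, on the right. Origin: centre of the underside.
- napkin_ring: bystander: brass ring, 48 mm across, 30 mm high, beyond the bowl. Origin: centre of the underside.
- dish: bystander: small white dish, 70 mm across, 30 mm high, beyond the bowl. Origin: centre of the underside.
There are look-alikes about, which are no part of the job. What is shaped like the bowl but purple or turquoise is not meant.

How it is judged:
By the outcome, as a careful person would: the job done as asked, in the order asked, and still so for the second after the job is handed in, while the arm keeps its last pose, push and grip.
It also fails if it takes over 64 s, if anything falls off the work surface, if the arm or the gripper's body presses on something with over 40 N, if the wrist force passes 120 N, or if a joint passes its speed limit or range.

ROBOT

A 6-joint arm with a two-finger parallel gripper is mounted at the origin on the work surface. World frame = base frame: x ahead of the robot, y to its left, z up, the work surface at z = 0. Lengths are in m, angles in rad, forces in N, time in s.
With the tool pointing down it reaches from about 0.25 to 0.725 m from the base axis. Payload 4 kg.
Tool frame: the origin (TCP) lies midway between the tips of the shut fingers; the grasp point (between the pads) lies 19 mm behind it (bot.grip_depth is the distance from the TCP to the grasp point, in m); z points along the fingers, y is the line along which they close (so a half turn about z gives the same grasp; the last joint's range is limited). The gripper opens to 85 mm and grips with 20 to 120 N. Pads are 22 mm wide; open, the fingers measure 114 mm over their backs; the gripper's body (76 mm by 85 mm) begins 54 mm behind the grasp point. The pads swing forward as they close: fully open they stand 13 mm farther back than shut.
Start: joints at [1.222, 0.241, 0.005, 1.335, 0, 1.571], TCP at [0.171, 0.47, 0.231] pointing down, gripper open.
Joint ranges: [-2.72, 2.72], [-1.05, 1.87], [-1.09, 1.28], [-1.99, 2.15], [-1.42, 1.44], [-3.14, 3.14]. Speed limits (rad/s): [2.79, 2.79, 3.14, 3.14, 3.14, 3.14].

INTERFACE

Orientations are given as a unit quaternion [x, y, z, w].
In Python, from workcell import bot gives the robot as it stands.
- The arm moves only by the shell command python3 -m creep 'ROWS'. ROWS is JSON, one flat list of numbers, 5 for each row, row after row: the shift along the world's x, y, z in m, then the turn about the world's z in rad, then the finger opening in m, from 0 to 0.0854. In form: [x, y, z, twist, claw, x, y, z, twist, claw, ...]. A call has 1 to 10 rows; each row is the pose to reach, as a shift and turn from the pose commanded when the call began; what a row does not reach only later rows make up. A row lasts 1/12 s, in which the tool goes at most 41.7 mm and 7.16 degrees, less where a joint would pass 70% of its speed; a pose out of reach is approached as far as the arm can. A call with a gripper value outside its range is refused whole. The fingers move at their own pace and stop on an object; the grip force is fixed at half the most. Time passes only in rows, so rows that repeat a pose let the fingers close. It gives the time, the measured TCP pose, the force, the opening and the grip force at its end, in the units of the state.
- bot.get_obs(): the state, without advancing time (a new reading comes with each control period).
- bot.camera(name): name is "scene" or "top" or "wrist"; returns a dict with "pixels" (384x512x3 uint8, red, green, blue), "camera_matrix" (3x3 intrinsics, pixels), "dist_coeffs" ([k1, k2, p1, p2, k3] as OpenCV has them; the pictures are not rectified), "extrinsics" (4x4, takes a point from world to camera coordinates); the wrist camera has in their place "T_tool_cam" (4x4, takes a point from camera to tool coordinates, whose origin is the TCP and whose axes are the flange's). Camera axes: x right, y down, z forward; pixel columns grow to the right and rows downward; lengths in m; the calibration is good to about 2 mm. A picture is of the moment at which its call begins: read the wrist's pose just before it. There is no depth.
- bot.job_done(): hands the job in; it is judged then, once.
Trained networks look in the newest picture that a camera, given by its name, has taken for a name from the list of things; names that differ only in an ending like _2 or _b are one class to them, and where a whole thing is asked for, a point or a joint stands for the part that bears it (a point fixed in the world has none). Each returns a list of dicts, best first, with "score" (0 to 1); they miss things now and then, are a little off and sometimes report something else, mostly with a low value. They report only what shows in the picture. A call takes as long as a camera call. They do not tell look-alikes from the thing itself.
- bot.look_for(camera, thing): "centre" ([column, row] as shares, 0 to 1, of the picture: columns of its width, rows of its height, amid what is visible of it).
- bot.place_of(camera, thing): "centre" ([column, row] as shares, 0 to 1, of the picture: columns of its width, rows of its height: a listed point, or the origin of a listed thing).
The state is a dict: "clock": time; "joint_pos": joint angles; "joint_vel": joint speeds; "tau": joint torques, N m; "eef_pos": TCP position; "tool_rot": TCP orientation; "ft_force": force on the tool from outside, world axes, zero at the start; "ft_torque": the same for the moment, N m; "grip_width": finger opening in m; "grasp_force": force on a finger pad.
Only numpy, scipy, OpenCV 4.12 (cv2) and the standard library are available. Lean on these libraries where they do the work, as an engineer would, in place of code of your own. Each camera call takes 0.05 s, during which the arm holds its last target. There are 200 camera calls.

## Working session

There is one attempt and no reset: what is moved stays moved. The work goes in short steps, Python scripts to look and compute and a shell command to move; the robot and the scene stay as the last step left them, time stands still between calls to the robot, and variables do not carry over. Pictures are saved under pics/ and viewed, at most 14 in all, crops included, and the job is handed in when it is done.

```bash
ls; mkdir -p pics
cat > h.py <<'E'
import numpy as np, cv2
from workcell import bot
from scipy.spatial.transform import Rotation as R
def cam(n):
    o=bot.get_obs(); c=bot.camera(n)
    if 'extrinsics' in c: E=np.array(c['extrinsics'])
    else:
        T=np.eye(4);T[:3,:3]=R.from_quat(o['tool_rot']).as_matrix();T[:3,3]=o['eef_pos']
        E=np.linalg.inv(T@np.array(c['T_tool_cam']))
    return dict(E=E,K=np.array(c['camera_matrix']),D=np.array(c['dist_coeffs']),im=c['pixels'])
def onz(c,px,z):
    """pixel -> world point at height z"""
    u=cv2.undistortPoints(np.array([[px]],float),c['K'],c['D'])[0,0]
    M=np.linalg.inv(c['E']); d=M[:3,:3]@[u[0],u[1],1]; p=M[:3,3]
    return p+d*(z-p[2])/d[2]
def proj(c,p):
    return cv2.projectPoints(np.array([p],float),cv2.Rodrigues(c['E'][:3,:3])[0],c['E'][:3,3],c['K'],c['D'])[0][0,0]
def save(im,name,s=1):
    cv2.imwrite('pics/'+name,cv2.resize(im[:,:,::-1],None,fx=s,fy=s,interpolation=cv2.INTER_CUBIC))
E
python3 - <<'E'
from h import *
H=dict(bowl=0,bowl_rim=.075,lid=.075,stand=0,post_top=.085,block=0,server=.012,scraper=.012,fork=.012,mill=0,mug=0,jar=0,napkin_ring=0,dish=0)
np.set_printoptions(precision=3,suppress=True)
for n in ('top','scene'):
    c=cam(n); save(c['im'],n+'0.png',1.5)
    print(n, np.linalg.inv(c['E'])[:3,3])
    for t,z in H.items():
        for d in bot.place_of(n,t)[:3]:
            if d['score']>.2:
                px=np.array(d['centre'])*[512,384]; print(t,round(d['score'],2),px.round(),onz(c,px,z)[:2])
E
```

```text
pics
top [0.384 0.01  1.258]
bowl 0.8 [278. 241.] [ 0.345 -0.047]
bowl 0.69 [211. 251.] [0.313 0.174]
bowl 0.67 [220. 142.] [0.678 0.149]
bowl_rim 0.9 [343. 268.] [ 0.264 -0.239]
bowl_rim 0.73 [205. 255.] [0.307 0.184]
bowl_rim 0.63 [117. 163.] [0.594 0.468]
lid 0.83 [274. 166.] [ 0.582 -0.033]
post_top 0.64 [371. 198.] [ 0.48  -0.329]
block 0.61 [186. 198.] [0.488 0.261]
block 0.54 [308. 135.] [ 0.703 -0.152]
server 0.54 [168. 207.] [0.459 0.318]
scraper 0.67 [187. 201.] [0.476 0.253]
fork 0.6 [169. 126.] [0.733 0.322]
mill 0.77 [171. 128.] [0.729 0.318]
mill 0.46 [277. 169.] [ 0.586 -0.043]
mug 0.9 [342. 120.] [ 0.751 -0.265]
jar 0.65 [382. 142.] [ 0.675 -0.398]
jar 0.62 [169. 207.] [0.458 0.316]
napkin_ring 0.51 [310. 134.] [ 0.704 -0.158]
napkin_ring 0.5 [219. 141.] [0.682 0.151]
napkin_ring 0.47 [168. 207.] [0.459 0.319]
dish 0.67 [185. 199.] [0.484 0.266]
scene [1.295 0.306 0.634]
bowl 0.95 [236. 217.] [ 0.572 -0.03 ]
bowl 0.89 [328. 185.] [0.308 0.185]
bowl 0.72 [418. 269.] [0.602 0.472]
bowl_rim 0.89 [214. 138.] [ 0.261 -0.25 ]
bowl_rim 0.81 [426. 248.] [0.606 0.47 ]
bowl_rim 0.59 [232. 195.] [ 0.57 -0.04]
lid 0.95 [232. 196.] [ 0.576 -0.038]
stand 0.91 [169. 183.] [ 0.487 -0.312]
post_top 0.72 [164. 159.] [ 0.474 -0.326]
block 0.68 [341. 220.] [0.474 0.257]
scraper 0.61 [287. 264.] [0.709 0.163]
mill 0.96 [352. 295.] [0.738 0.327]
mug 0.76 [129. 239.] [ 0.763 -0.264]
jar 0.69 [112. 211.] [ 0.68  -0.391]
napkin_ring 0.67 [284. 262.] [0.693 0.152]
napkin_ring 0.25 [234. 196.] [ 0.479 -0.079]
dish 0.62 [174. 237.] [ 0.712 -0.153]
```

View pics/top0.png

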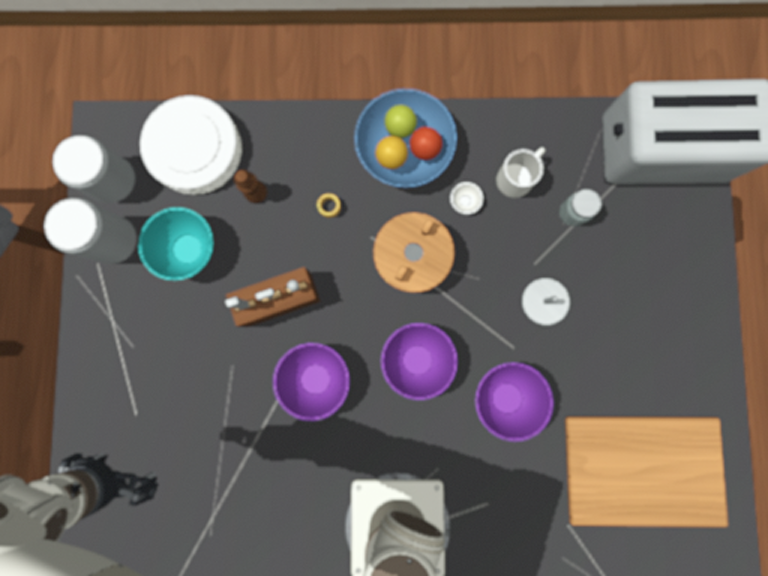

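View pics/scene0.png

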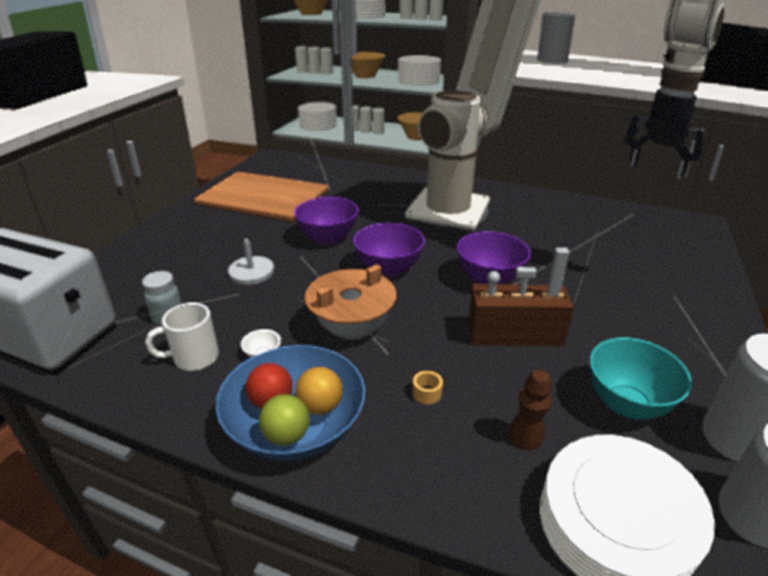

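Run:
```python
from h import *
np.set_printoptions(precision=3,suppress=True)
o=bot.get_obs(); print(o['eef_pos'],R.from_quat(o['tool_rot']).as_matrix(),o['ft_force'])
c=cam('top'); s=1/1.5
for n,px,z in [('earN',(404,272),.105),('earF',(430,227),.105),('hole',(414,252),.081),('post',(556,299),.085),('stand',(546,301),.014),('blkcorn',(224,295),.09),('c2',(308,268),.09),('c3',(317,296),.09),('c4',(236,326),.09),('srvtop',(232,302),.187),('fork',(292,286),.138)]:
    print(n,onz(c,np.array(px)*s,z)[:2])
save(c['im'][130:230,140:400],'crop1.png',3)
w=cam('wrist'); print(bot.camera('wrist')['T_tool_cam'])
```

```text
[0.171 0.47  0.231] [[-0.94   0.342 -0.   ]
 [ 0.342  0.94  -0.   ]
 [ 0.    -0.    -1.   ]] [ 0.861 -0.278  0.183]
earN [ 0.53  -0.016]
earF [ 0.623 -0.07 ]
hole [ 0.575 -0.038]
post [ 0.475 -0.329]
stand [ 0.476 -0.328]
blkcorn [0.485 0.357]
c2 [0.541 0.183]
c3 [0.483 0.164]
c4 [0.421 0.33 ]
srvtop [0.464 0.313]
fork [0.499 0.208]
[[-0.    -0.956 -0.294  0.075]
 [ 1.    -0.     0.     0.001]
 [-0.    -0.294  0.956 -0.143]
 [ 0.     0.     0.     1.   ]]
```

View pics/crop1.png

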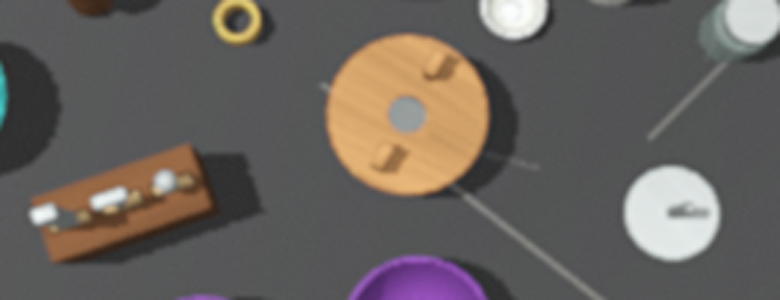

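```bash
python3 -m creep '[0.02,-0.03,0.02,-0.09,0.085, 0.04,-0.06,0.03,-0.17,0.085, 0.06,-0.09,0.03,-0.17,0.085, 0.08,-0.12,0.03,-0.17,0.085, 0.11,-0.15,0.03,-0.17,0.085, 0.13,-0.18,0.03,-0.17,0.085, 0.15,-0.21,0.03,-0.17,0.085, 0.17,-0.24,0.03,-0.17,0.085, 0.19,-0.27,0.03,-0.17,0.085, 0.21,-0.30,0.03,-0.17,0.085]'
python3 -m creep '[0.03,-0.04,0,0,0.085, 0.05,-0.07,0,0,0.085, 0.08,-0.10,0,0,0.085, 0.10,-0.13,0,0,0.085, 0.12,-0.15,0,0,0.085, 0.13,-0.17,0,0,0.085, 0.14,-0.18,-0.02,0,0.085,0.14,-0.18,-0.02,0,0.085]'
python3 - <<'E'
from h import *
np.set_printoptions(precision=3,suppress=True)
c=cam('wrist'); save(c['im'],'w1.png',1.5)
for t,z in [('lid',.075),('bowl_rim',.075)]:
    for d in bot.place_of('wrist',t)[:2]:
        px=np.array(d['centre'])*[512,384]; print(t,d['score'],px,onz(c,px,z))
hsv=cv2.cvtColor(c['im'],cv2.COLOR_RGB2HSV)
m=((hsv[...,0]>8)&(hsv[...,0]<25)&(hsv[...,1]>80)&(hsv[...,2]>90)).astype(np.uint8)
n,l,s,ce=cv2.connectedComponentsWithStats(m); i=1+s[1:,4].argmax(); print(s[i],ce[i])
cn=max(cv2.findContours((l==i).astype(np.uint8),0,1)[0],key=len)[:,0]
P=np.array([onz(c,p.astype(float),.078)[:2] for p in cn]); (x,y),r=cv2.minEnclosingCircle(P.astype(np.float32)); print(x,y,r)
E
```

```text
clock: 2.48
eef_pos: [0.3816, 0.1683, 0.2616]
tool_rot: [0.256, 0.967, 0.0, 0.0]
ft_force: [0.9, 0.8, 0.1]
grip_width: 0.0848
grasp_force: 0.0
clock: 3.15
eef_pos: [0.5211, -0.0125, 0.2381]
tool_rot: [0.258, 0.966, -0.001, -0.002]
ft_force: [-0.8, 0.5, -0.8]
grip_width: 0.085
grasp_force: 0.0
lid 0.23 [231.322 324.211] [ 0.653 -0.119  0.075]
bowl_rim 0.89 [265.114 231.283] [ 0.576 -0.032  0.075]
bowl_rim 0.75 [118.477  22.118] [ 0.348 -0.046  0.075]
[  178   150   173   168 20609] [263.725 229.573]
0.5826075077056885 -0.037497613579034805 0.09024856239557266
```

View pics/w1.png

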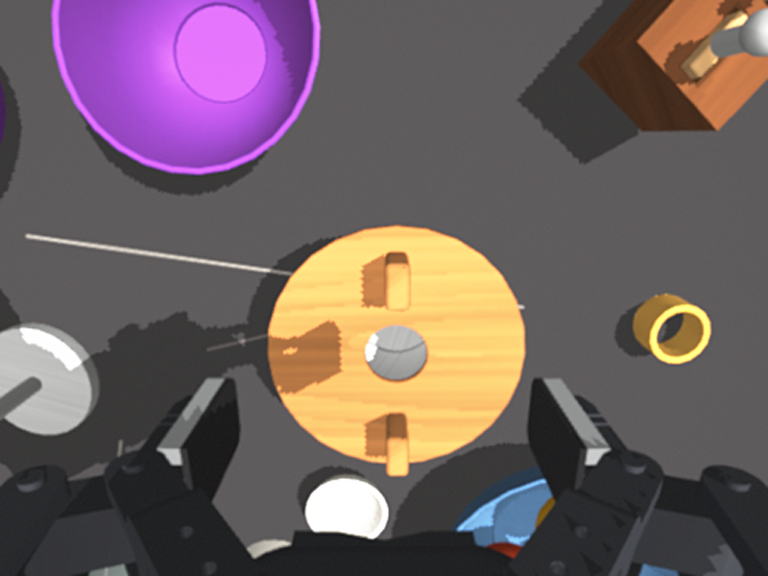

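Run:
```python
from h import *
np.set_printoptions(precision=4,suppress=True)
c=cam('wrist');o=bot.get_obs();print(o['eef_pos'],R.from_quat(o['tool_rot']).as_matrix()[:,1])
for n,px,z in [('near',(398,287),.115),('far',(398,457),.115),('hole',(396,352),.081),('top',(398,226),.081),('L',(268,345),.081),('R',(525,345),.081)]:
    print(n,onz(c,np.array(px)/1.5,z))
```

```text
[ 0.5205 -0.0095  0.2419] [0.4952 0.8688 0.0003]
near [ 0.5294 -0.0045  0.115 ]
far [ 0.6264 -0.0587  0.115 ]
hole [ 0.5768 -0.0314  0.081 ]
top [0.5051 0.0102 0.081 ]
L [ 0.5311 -0.1017  0.081 ]
R [0.6146 0.0442 0.081 ]
```

```bash
python3 -m creep '[0.008,0.003,-0.04,0,0.05, 0.008,0.003,-0.08,0,0.05, 0.008,0.003,-0.12,0,0.05, 0.008,0.003,-0.14,0,0.05, 0.008,0.003,-0.154,0,0.05, 0.008,0.003,-0.154,0,0.05, 0.008,0.003,-0.154,0,0.03]'
python3 -m creep '[0,0,0,0,0.0, 0,0,0,0,0.0, 0,0,0,0,0, 0,0,0,0,0, 0,0,0,0,0]'
```

```text
clock: 3.93
eef_pos: [0.5286, -0.0062, 0.0878]
tool_rot: [0.256, 0.967, 0.0, -0.0]
ft_force: [-1.0, -0.2, -0.2]
grip_width: 0.0395
grasp_force: 0.0
clock: 4.35
eef_pos: [0.5304, -0.0069, 0.0896]
tool_rot: [0.256, 0.967, 0.001, 0.002]
ft_force: [-0.6, 0.7, 6.4]
grip_width: 0.0131
grasp_force: 59.5
```

```bash
python3 -m creep '[0,0,0.01,0,0, 0,0,0.03,0,0, 0,0,0.05,0,0, 0,0,0.07,0,0, 0,0,0.08,0,0, -0.005,-0.02,0.08,0,0, -0.015,-0.04,0.08,0,0, -0.025,-0.065,0.08,0,0, -0.035,-0.09,0.08,0,0, -0.04,-0.115,0.08,0,0]'
python3 -m creep '[-0.01,-0.03,0,0,0, -0.02,-0.06,0,0,0, -0.03,-0.09,0,0,0, -0.04,-0.12,0,0,0, -0.05,-0.145,0,0,0, -0.06,-0.165,0,0,0, -0.062,-0.175,0,0,0, -0.062,-0.178,0,0,0, -0.062,-0.178,0,0,0]'
python3 - <<'E'
from h import *
np.set_printoptions(precision=4,suppress=True)
c=cam('wrist');save(c['im'],'w2.png',1.5);o=bot.get_obs();print(o['eef_pos'],R.from_quat(o['tool_rot']).as_matrix()[:,1])
for n in('wrist','top','scene'):
  c=cam(n)
  for t,z in [('post_top',.085),('stand',0),('bowl_rim',.075),('bowl',0),('lid',.158)]:
    for d in bot.place_of(n,t)[:3]:
        px=np.array(d['centre'])*[512,384]; print(n,t,d['score'],px*1.5,onz(c,px,z))
E
```

```text
clock: 5.18
eef_pos: [0.4875, -0.1229, 0.1675]
tool_rot: [0.256, 0.967, -0.0, -0.0]
ft_force: [0.2, 0.7, -0.4]
grip_width: 0.0129
grasp_force: 58.6
clock: 5.93
eef_pos: [0.427, -0.3004, 0.1673]
tool_rot: [0.257, 0.966, 0.0, 0.0]
ft_force: [0.0, 0.6, -0.6]
grip_width: 0.0128
grasp_force: 58.6
[ 0.4272 -0.2997  0.1673] [0.4958 0.8685 0.0006]
top post_top 0.51 [557.8752 297.9072] [ 0.4775 -0.3328  0.085 ]
top stand 0.61 [541.6704 303.6096] [ 0.4718 -0.3218  0.    ]
top bowl_rim 0.88 [513.4848 400.032 ] [ 0.2698 -0.2381  0.075 ]
top bowl_rim 0.88 [179.0976 247.3344] [0.5884 0.4599 0.075 ]
top bowl_rim 0.83 [306.7392 382.5216] [0.3051 0.1851 0.075 ]
top bowl 0.93 [186.4704 248.3712] [0.599  0.4717 0.    ]
top bowl 0.92 [409.9584 256.032 ] [ 0.5794 -0.032   0.    ]
top bowl 0.83 [420.3264 356.256 ] [ 0.3567 -0.0531  0.    ]
top lid 0.73 [559.9488 294.7392] [ 0.4778 -0.3157  0.158 ]
top lid 0.3 [279.3216 298.1952] [0.4728 0.2286 0.158 ]
scene post_top 0.92 [247.2192 236.2752] [ 0.4673 -0.3266  0.085 ]
scene stand 0.87 [246.912  274.5216] [ 0.4904 -0.3263  0.    ]
scene bowl_rim 0.89 [386.8416 234.6048] [ 0.3354 -0.0519  0.075 ]
scene bowl_rim 0.86 [640.8192 371.6928] [0.6057 0.4726 0.075 ]
scene bowl_rim 0.84 [350.976 294.624] [ 0.5749 -0.0326  0.075 ]
scene bowl 0.98 [625.92   402.7392] [0.601  0.4694 0.    ]
scene bowl 0.84 [491.136  276.0192] [0.3017 0.1828 0.    ]
scene bowl 0.82 [357.12   326.7072] [ 0.5723 -0.0237  0.    ]
scene lid 0.93 [243.7632 208.9728] [ 0.4794 -0.3153  0.158 ]
scene lid 0.61 [350.976  294.7392] [0.6822 0.0178 0.158 ]
scene lid 0.48 [528.3072 438.1632] [0.8705 0.321  0.158 ]
```

View pics/w2.png

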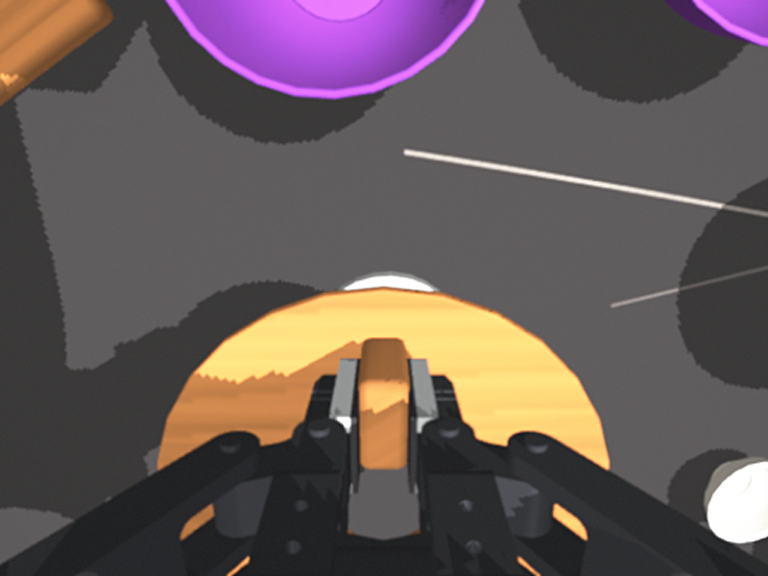

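Run:
```python
from h import *
np.set_printoptions(precision=4,suppress=True)
c=cam('wrist')
hull=[(345,288),(362,278),(388,272),(415,277),(438,289)]
P=np.array([onz(c,np.array(p)/1.5,.014)[:2] for p in hull]);print(P)
from scipy.optimize import least_squares
print(least_squares(lambda q:np.linalg.norm(P-q,axis=1)-.05,[.475,-.327]).x)
t=cam('top')
print('lidz',[onz(c,np.array(p)/1.5,.163)[:2] for p in [(384,288),(160,465),(608,465)]])
im=t['im'].astype(int); save(t['im'][160:240,320:420],'t3.png',6)
```

```text
[[ 0.428  -0.3268]
 [ 0.4277 -0.3145]
 [ 0.4322 -0.2988]
 [ 0.4431 -0.2861]
 [ 0.4569 -0.2775]]
[ 0.4771 -0.3227]
lidz [array([ 0.4004, -0.2839]), array([ 0.4177, -0.3839]), array([ 0.4956, -0.2479])]
```

View pics/t3.png

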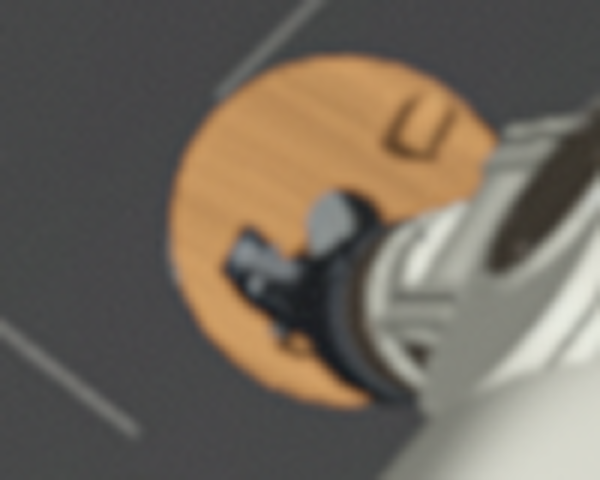

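```bash
python3 -m creep '[0.002,0.001,-0.02,0,0, 0.002,0.001,-0.04,0,0, 0.002,0.001,-0.055,0,0, 0.002,0.001,-0.07,0,0, 0.002,0.001,-0.08,0,0, 0.002,0.001,-0.09,0,0, 0.002,0.001,-0.1,0,0]'
python3 - <<'E'
from h import *
c=cam('scene');save(c['im'][60:220,80:280],'s4.png',4)
E
```

```text
clock: 7.57
eef_pos: [0.4292, -0.2993, 0.0669]
tool_rot: [0.257, 0.967, -0.0, 0.0]
ft_force: [0.8, 0.2, -0.7]
grip_width: 0.0131
grasp_force: 58.6
```

View pics/s4.png

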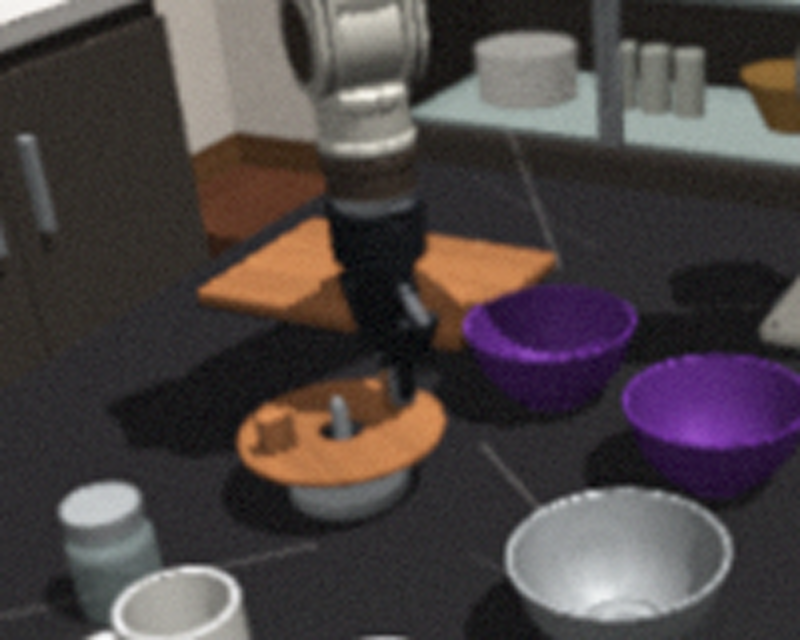

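```bash
python3 -m creep '[0,0,-0.012,0,0, 0,0,-0.024,0,0, 0,0,-0.03,0,0, 0,0,-0.034,0,0, 0,0,-0.037,0,0, 0,0,-0.037,0,0, 0,0,-0.037,0,0]'
```

```text
clock: 8.2
eef_pos: [0.4292, -0.2993, 0.0307]
tool_rot: [0.257, 0.967, -0.0, 0.0]
ft_force: [0.6, -0.3, -0.6]
grip_width: 0.0133
grasp_force: 58.6
```

```bash
python3 -m creep '[0,0,-0.002,0,0, 0,0,-0.003,0,0, 0,0,-0.003,0,0]'
python3 -m creep '[0,0,0,0,0.03, 0,0,0,0,0.04, 0,0,0,0,0.04, 0,0,0.02,0,0.04, 0,0,0.06,0,0.04, 0,0,0.1,0,0.04, 0,0,0.14,0,0.04, 0,0,0.18,0,0.04, 0,0,0.22,0,0.04]'
```

```text
clock: 8.45
eef_pos: [0.4296, -0.2996, 0.0287]
tool_rot: [0.257, 0.967, -0.0, 0.001]
ft_force: [-1.1, 0.4, 4.3]
grip_width: 0.0128
grasp_force: 59.3
clock: 9.2
eef_pos: [0.4285, -0.2988, 0.2493]
tool_rot: [0.257, 0.967, -0.0, 0.0]
ft_force: [0.7, -1.1, 1.1]
grip_width: 0.0398
grasp_force: 0.0
```

```bash
python3 -m creep '[0,0.03,0.01,-0.1,0.05, 0,0.065,0.01,-0.2,0.05, 0,0.1,0.01,-0.3,0.05, 0,0.135,0.01,-0.4,0.05, 0,0.17,0.01,-0.5,0.05, 0,0.205,0.01,-0.6,0.05, 0,0.24,0.01,-0.695,0.05, 0,0.275,0.01,-0.695,0.05, 0.01,0.31,0.01,-0.695,0.05, 0.01,0.345,0.01,-0.695,0.05]'
python3 -m creep '[0,0.035,0,0,0.05, 0,0.07,0,0,0.05, 0,0.105,0,0,0.05, 0.01,0.14,0,0,0.05, 0.01,0.175,0,0,0.05, 0.02,0.2,0,0,0.05, 0.02,0.22,0,0,0.05, 0.02,0.23,0,0,0.05,0.02,0.23,0,0,0.05]'
python3 - <<'E'
from h import *
np.set_printoptions(precision=4,suppress=True)
c=cam('wrist');save(c['im'],'w5.png',1.5);o=bot.get_obs();print(o['eef_pos'],R.from_quat(o['tool_rot']).as_matrix()[:,1],o['joint_pos'])
np.savez('w5.npz',**c)
E
```

```text
clock: 10.03
eef_pos: [0.4397, 0.0477, 0.2574]
tool_rot: [0.57, 0.821, 0.001, 0.001]
ft_force: [0.4, 0.4, 0.6]
grip_width: 0.0499
grasp_force: 0.0
clock: 10.78
eef_pos: [0.4586, 0.2776, 0.2567]
tool_rot: [0.569, 0.822, -0.0, -0.0]
ft_force: [0.0, -1.4, -0.2]
grip_width: 0.0503
grasp_force: 0.0
[0.4585 0.2761 0.2568] [ 0.9364  0.3509 -0.0011] [ 0.5423  0.3035  0.1556  1.4242 -0.0004  1.7546]
```

View pics/w5.png

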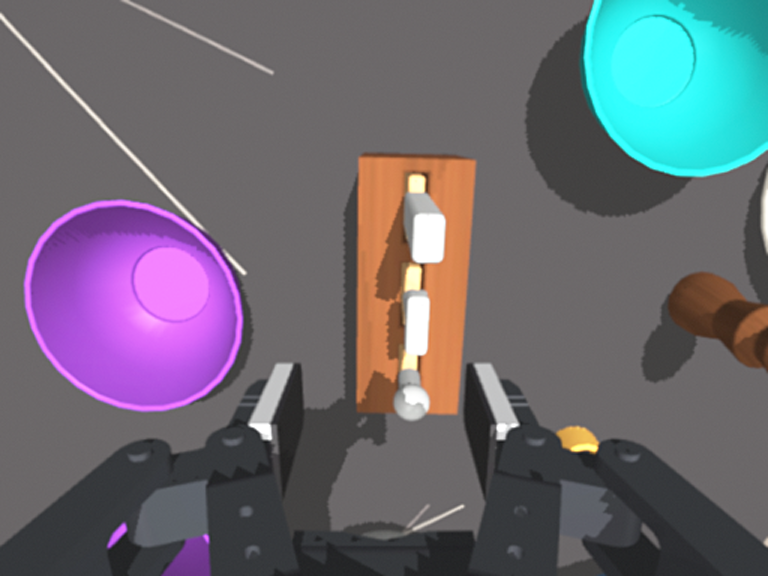

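Run:
```python
from h import *
np.set_printoptions(precision=4,suppress=True)
c=dict(np.load('w5.npz'))
for n,px,z in [('srv',(428,238),.187),('srvL',(412,238),.187),('srvR',(444,238),.187),('scr',(417,324),.147),('fork',(411,402),.130),('bTL',(358,155),.09),('bTR',(475,160),.09),('bBL',(357,412),.09),('bBR',(458,412),.09)]:
    print(n,onz(c,np.array(px)/1.5,z))
```

```text
srv [0.4648 0.3162 0.187 ]
srvL [0.4584 0.3137 0.187 ]
srvR [0.4713 0.3186 0.187 ]
scr [0.4831 0.2647 0.147 ]
fork [0.5018 0.2111 0.13  ]
bTL [0.4219 0.3332 0.09  ]
bTR [0.4884 0.3553 0.09  ]
bBL [0.4798 0.1701 0.09  ]
bBR [0.5458 0.1948 0.09  ]
```

```bash
python3 -m creep '[0.0065,0.02,0,-0.015,0.05, 0.0065,0.04,0,-0.015,0.05, 0.0065,0.04,0,-0.015,0.05, 0.0065,0.04,-0.03,-0.015,0.05, 0.0065,0.04,-0.06,-0.015,0.05, 0.0065,0.04,-0.09,-0.015,0.05, 0.0065,0.04,-0.11,-0.015,0.05, 0.0065,0.04,-0.125,-0.015,0.05, 0.0065,0.04,-0.125,-0.015,0.05,0.0065,0.04,-0.125,-0.015,0.03]'
python3 -m creep '[0,0,0,0,0.0, 0,0,0,0,0, 0,0,0,0,0, 0,0,0,0,0, 0,0,0,0,0]'
```

```text
clock: 11.67
eef_pos: [0.465, 0.314, 0.1321]
tool_rot: [0.577, 0.817, -0.001, -0.0]
ft_force: [0.6, 0.7, 0.3]
grip_width: 0.0389
grasp_force: 0.0
clock: 12.08
eef_pos: [0.4663, 0.3162, 0.1343]
tool_rot: [0.576, 0.817, 0.001, 0.001]
ft_force: [0.2, -0.6, 5.6]
grip_width: 0.0134
grasp_force: 59.2
```

```bash
python3 -m creep '[0,0,0.01,0,0, 0,0,0.03,0,0, 0,0,0.05,0,0, 0,0,0.07,0,0, 0,0,0.09,0,0, 0,0,0.11,0,0, 0.02,0.01,0.12,0.12,0, 0.04,0.02,0.12,0.24,0, 0.056,0.033,0.12,0.36,0, 0.056,0.033,0.12,0.48,0]'
python3 -m creep '[0,0,0,0.12,0, 0,0,0,0.24,0, 0,0,0,0.36,0, 0,0,0,0.48,0, 0,0,0,0.6,0, 0,0,0,0.72,0, 0,0,0,0.84,0, 0,0,0,0.96,0, 0,0,0,1.08,0, 0,0,0,1.091,0]'
python3 - <<'E'
from h import *
np.set_printoptions(precision=4,suppress=True)
o=bot.get_obs();print(o['eef_pos'],R.from_quat(o['tool_rot']).as_matrix()[:,1],o['joint_pos'])
c=cam('scene');save(c['im'][80:240,260:460],'s6.png',4)
E
```

```text
clock: 12.92
eef_pos: [0.5238, 0.3508, 0.2521]
tool_rot: [0.363, 0.932, 0.001, 0.001]
ft_force: [0.0, -0.7, -1.6]
grip_width: 0.013
grasp_force: 58.9
clock: 13.75
eef_pos: [0.5213, 0.349, 0.2529]
tool_rot: [-0.172, 0.985, 0.0, 0.0]
ft_force: [0.2, -0.2, 0.2]
grip_width: 0.0133
grasp_force: 58.8
[0.5213 0.349  0.2529] [-0.338   0.9412  0.0002] [0.5899 0.499  0.4375 1.5089 0.0001 0.2451]
```

View pics/s6.png

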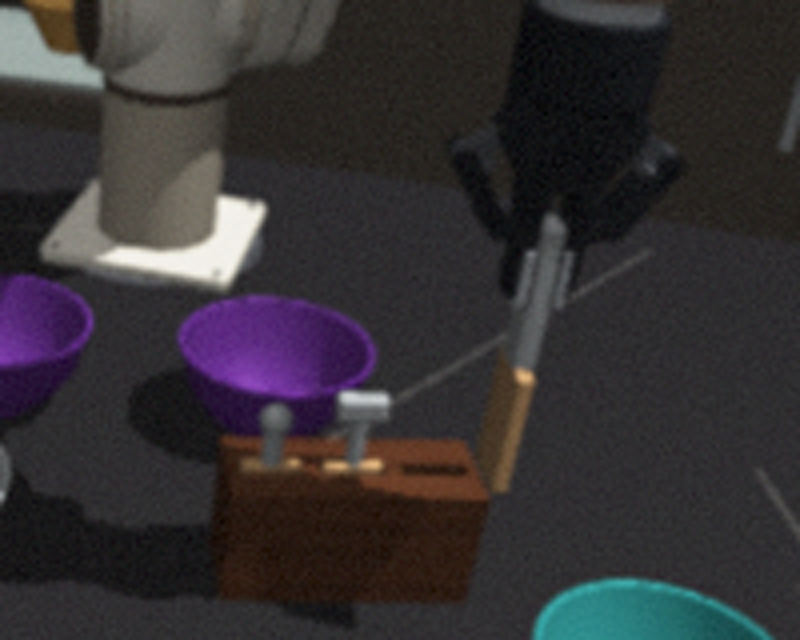

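Run:
```python
from h import *
np.set_printoptions(precision=4,suppress=True)
c=cam('scene'); f=lambda p:(proj(c,p)-[260,80])*4
B=np.array([.484,.2634]);ux=np.array([.942,.335]);uy=np.array([-.335,.942])
for x,y in [(.035,.086),(-.035,.086),(.035,-.086)]: print('blk',x,y,f([*(B+x*ux+y*uy),.09]))
o=bot.get_obs();e=o['eef_pos']
for z in (.132,.214,.307): print('srv',z,f([e[0],e[1],z]))
```

```text
blk 0.035 0.086 [488.2153 497.3099]
blk -0.035 0.086 [461.0142 438.1045]
blk 0.035 -0.086 [229.7693 494.19  ]
srv 0.132 [486.2866 470.369 ]
srv 0.214 [513.4437 357.857 ]
srv 0.307 [546.8738 215.1391]
```

```bash
python3 -m creep '[0,0,-0.02,0,0, 0,0,-0.04,0,0, 0,0,-0.055,0,0, 0,0,-0.063,0,0, 0,0,-0.063,0,0]'
python3 -m creep '[-0.004,-0.0015,0,0,0, -0.008,-0.003,0,0,0, -0.012,-0.004,0,0,0, -0.016,-0.0055,0,0,0, -0.02,-0.007,0.001,0,0, -0.024,-0.0085,0.001,0,0, -0.027,-0.0095,0.002,0,0]'
python3 -m creep '[-0.005,-0.002,0,0,0, -0.01,-0.0035,0,0,0, -0.015,-0.005,-0.001,0,0,  -0.019,-0.007,-0.002,0,0]'
```

```text
clock: 14.27
eef_pos: [0.5202, 0.3482, 0.1871]
tool_rot: [-0.17, 0.986, -0.001, -0.002]
ft_force: [-0.1, -0.9, -0.9]
grip_width: 0.0134
grasp_force: 58.8
clock: 14.85
eef_pos: [0.4958, 0.3399, 0.1927]
tool_rot: [-0.17, 0.985, 0.001, 0.003]
ft_force: [3.1, 1.6, -2.0]
grip_width: 0.0132
grasp_force: 58.6
clock: 15.18
eef_pos: [0.4768, 0.3331, 0.1913]
tool_rot: [-0.17, 0.985, 0.001, 0.003]
ft_force: [6.8, 1.2, 3.4]
grip_width: 0.0134
grasp_force: 59.1
```

```bash
python3 -m creep '[-0.005,-0.002,-0.001,0,0, -0.01,-0.0035,-0.002,0,0, -0.014,-0.005,-0.0035,0,0, -0.0185,-0.0065,-0.005,0,0, -0.023,-0.008,-0.007,0,0, -0.027,-0.0095,-0.009,0,0, -0.032,-0.011,-0.0115,0,0, -0.036,-0.0125,-0.014,0,0, -0.04,-0.014,-0.0165,0,0, -0.044,-0.0155,-0.0195,0,0]'
python3 - <<'E'
from h import *
np.set_printoptions(precision=4,suppress=True)
o=bot.get_obs();print(o['eef_pos'],o['ft_force'])
c=cam('scene');save(c['im'][80:240,260:460],'s7.png',4)
E
```

```text
clock: 16.02
eef_pos: [0.4309, 0.3171, 0.1708]
tool_rot: [-0.17, 0.985, 0.001, 0.001]
ft_force: [3.2, 0.5, 5.8]
grip_width: 0.013
grasp_force: 58.6
[0.4309 0.3171 0.1708] [3.216  0.4711 5.7884]
```

View pics/s7.png

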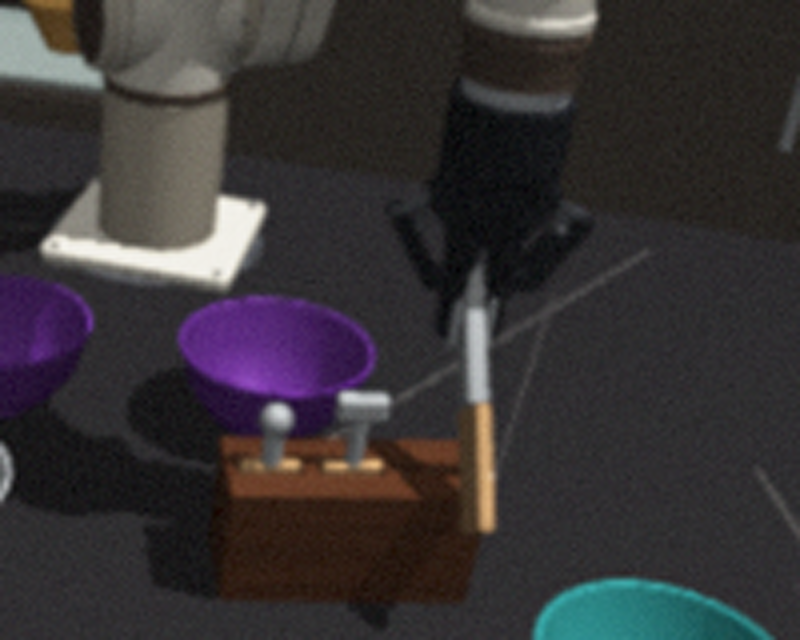

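```bash
python3 -m creep '[0,0,0.01,0,0, 0,0,0.03,0,0, 0,0,0.05,0,0, 0,0,0.07,0,0, 0,0,0.09,0,0, 0,0,0.1,0,0, 0.002,-0.015,0.1,0,0, 0.006,-0.04,0.1,0,0, 0.01,-0.07,0.1,0,0, 0.014,-0.1,0.1,0,0]'
python3 -m creep '[0.004,-0.03,0,0,0, 0.008,-0.06,0,0,0, 0.012,-0.09,0,0,0, 0.016,-0.12,0,0,0, 0.02,-0.15,0,0,0, 0.025,-0.18,0,0,0, 0.03,-0.21,0,0,0, 0.033,-0.24,0,0,0, 0.037,-0.265,0,0,0, 0.039,-0.283,0,0,0]'
python3 - <<'E'
from h import *
np.set_printoptions(precision=4,suppress=True)
o=bot.get_obs();print(o['eef_pos'],R.from_quat(o['tool_rot']).as_matrix()[:,:2],o['grip_width'])
for n in ('wrist','scene','top'):
    c=cam(n);np.savez('c8_%s.npz'%n,**c)
    for t,z in [('server',.175),('bowl_rim',.075),('bowl',0)]:
      for d in bot.place_of(n,t)[:2]:
        px=np.array(d['centre'])*[512,384]; print(n,t,d['score'],px,onz(c,px,z))
a=np.load('c8_wrist.npz')['im'];b=np.load('c8_scene.npz')['im']
save(np.vstack([a[:,60:460],np.zeros((4,400,3),np.uint8),cv2.resize(b[30:200,110:310],(400,340))])[:, :],'m8.png',.82)
E
```

```text
clock: 16.9
eef_pos: [0.4435, 0.2158, 0.2686]
tool_rot: [-0.171, 0.985, -0.0, -0.003]
ft_force: [-0.5, 0.3, -0.6]
grip_width: 0.0134
grasp_force: 58.5
clock: 17.73
eef_pos: [0.4828, -0.0678, 0.2687]
tool_rot: [-0.169, 0.986, 0.001, -0.002]
ft_force: [-0.2, -0.4, -0.5]
grip_width: 0.0132
grasp_force: 58.5
[ 0.4828 -0.0678  0.2687] [[-0.9426 -0.3339]
 [-0.3339  0.9426]
 [ 0.0041  0.0025]] 0.013184621605802018
wrist server 0.88 [257.6896 314.1888] [ 0.5787 -0.0306  0.175 ]
wrist bowl_rim 0.81 [253.4912 253.7088] [ 0.5752 -0.0359  0.075 ]
wrist bowl_rim 0.77 [321.5872  46.1184] [ 0.352  -0.0468  0.075 ]
wrist bowl 0.94 [494.1824  88.7808] [0.3075 0.1806 0.    ]
wrist bowl 0.91 [312.4224  57.984 ] [ 0.3541 -0.0419  0.    ]
scene server 0.77 [233.216  164.0064] [ 0.5693 -0.0337  0.175 ]
scene bowl_rim 0.97 [260.3008 157.7088] [ 0.341  -0.0413  0.075 ]
scene bowl_rim 0.93 [427.2128 245.4144] [0.597  0.4728 0.075 ]
scene bowl 0.92 [259.3792 174.7968] [ 0.3283 -0.0487  0.    ]
scene bowl 0.88 [236.3904 219.4944] [ 0.5811 -0.0251  0.    ]
top server 0.64 [307.712  133.2096] [ 0.6624 -0.1273  0.175 ]
top bowl_rim 0.93 [343.6032 264.384 ] [ 0.2767 -0.2422  0.075 ]
top bowl_rim 0.82 [203.9808 255.0144] [0.3051 0.1867 0.075 ]
top bowl 0.88 [212.48   253.2096] [0.3059 0.1699 0.    ]
top bowl 0.86 [275.6096 172.416 ] [ 0.5735 -0.0397  0.    ]
```

View pics/m8.png

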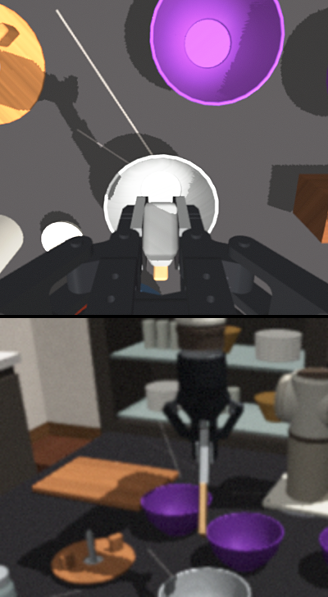

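Run:
```python
from h import *
np.set_printoptions(precision=4,suppress=True)
from scipy.optimize import least_squares
s=dict(np.load('c8_scene.npz'));w=dict(np.load('c8_wrist.npz'))
T=np.array([.4828,-.0678,.2687]); a=np.array([.9426,.3339,0]); g=T+[0,0,.019]
ob=[(s,(233.2,162.5),0),(s,(233.8,131.8),82),(w,(257.7,314.2),0)]
def res(q,pr=False):
    th,L,d=q; r=[]
    for c,p,k in ob:
        P=g+d*np.cross([0,0,1],a)/1000+(L-k)/1000*np.array([a[0]*np.sin(th),a[1]*np.sin(th),-np.cos(th)])
        r+=list(proj(c,P)-p)
    return r+[(L-140)/3,d/1]
q=least_squares(res,[.8,140,0]).x;print(np.degrees(q[0]),q[1:],np.array(res(q)))
print('tip',g+q[1]/1000*np.array([a[0]*np.sin(q[0]),a[1]*np.sin(q[0]),-np.cos(q[0])]))
```

```text
42.755273449333664 [142.1628   1.9456] [-0.6913 -0.5844 -0.3904 -0.0892 -1.2317 -0.0603  0.7209  1.9456]
tip [ 0.5738 -0.0356  0.1833]
```

```bash
python3 -m creep '[0.003,0.003,-0.02,0,0, 0.003,0.003,-0.04,0,0, 0.003,0.003,-0.055,0,0, 0.003,0.003,-0.07,0,0, 0.003,0.003,-0.078,0,0, 0.003,0.003,-0.083,0,0, 0.003,0.003,-0.083,0,0, 0.003,0.003,-0.083,0,0]'
python3 - <<'E'
from h import *
c=cam('scene');save(c['im'][90:250,90:380],'s9.png',2.7)
E
```

```text
clock: 19.0
eef_pos: [0.4877, -0.0631, 0.1873]
tool_rot: [-0.17, 0.985, -0.0, 0.0]
ft_force: [0.3, 0.2, 0.3]
grip_width: 0.0133
grasp_force: 58.6
```

View pics/s9.png

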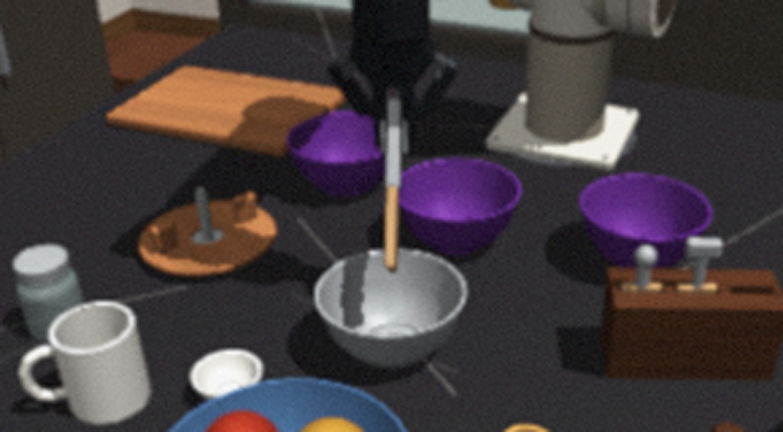

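```bash
python3 -c "
from workcell import bot
print(bot.job_done())"
```

```text
the job is handed in; nothing more can be done
None
```

The job is handed in: the lid hangs on the stand's post, lying flat on its foot. The tallest server is held at a measured slant of about 43°, its tip over the middle of the open bowl and about 25 mm above rim height by my estimate.

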